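Record a test clip with the fingertip over the lens

ROBOT

A 6-joint arm with a two-finger parallel gripper is mounted at the origin on the work surface. World frame = base frame: x ahead of the robot, y to its left, z up, the work surface at z = 0. Lengths are in m, angles in rad, forces in N, time in s.
With the tool pointing down it reaches from about 0.225 to 0.875 m from the base axis. Payload 3.4 kg.
Tool frame: the origin (TCP) lies midway between the tips of the shut fingers; the grasp point (between the pads) lies 19 mm behind it (manip.grasp_offset is the distance from the TCP to the grasp point, in m); x points along the fingers, y is the direction in which the jaws open and shut, and the axes are right-handed (so a half turn about x gives the same grasp; the last joint's range is limited). The gripper opens to 85 mm and grips with 20 to 120 N. Pads are 22 mm wide; open, the fingers measure 114 mm over their backs; the gripper's body (76 mm by 85 mm) begins 54 mm behind the grasp point. The pads swing forward as they close: fully open they stand 13 mm farther back than shut.
Start: joints at [-1.246, 0.276, 1.505, -0, 1.361, -0.121], TCP at [0.248, -0.519, 0.231] pointing down, gripper open.
Joint ranges: [-2.89, 2.89], [-0.75, 2.08], [0.22, 2.7], [-1.18, 4.32], [0.11, 2.71], [-2.7, 2.7]. Speed limits (rad/s): [2.57, 2.57, 3.14, 3.14, 3.14, 3.14].

INTERFACE

Orientations are given as a unit quaternion [w, x, y, z].
In Python, from rig import manip gives the robot as it stands.
- The arm moves only by the shell command python3 -m creep 'ROWS' [OPENING] [FORCE]. ROWS is a JSON object of lists of equal length, an entry for each row: "delta_pos": the shift along the tool's x, y, z in cm, a list of three; "dr": the turn, a rotation vector about the tool's x, y, z in rad, a list of three. In form: {"delta_pos": [[dx, dy, dz], ...], "dr": [[rx, ry, rz], ...]}. A call has 1 to 10 rows; each row is the pose to reach, as a shift and turn from the pose commanded when the call began, along the tool's axes at that moment; what a row does not reach only later rows make up. A row lasts 1/10 s, in which the tool goes at most 50 mm and 8.59 degrees, less where a joint would pass 70% of its speed; a pose out of reach is approached as far as the arm can. A call with a gripper value outside its range is refused whole. OPENING is the opening, from -1 (shut) to 1 (fully open), set as the call begins (- or left out, the last holds). The fingers move at their own pace and stop on an object; FORCE is the grip in N (left out, the last holds). Time passes only in rows, so rows that repeat a pose let the fingers close. It gives the time, the measured TCP pose, the force and the opening at its end, in the units of the state.
- manip.get_state(): the state, without advancing time (a new reading comes with each control period).
- manip.get_image(name): name is "scene" or "top"; returns a dict with "pixels" (420x560x3 uint8, blue, green, red), "depth" (420x560 float32, m along the optical axis (not along the pixel's ray), 0 where there is no reading), "intrinsics" (3x3 intrinsics, pixels), "rvec" (rotation vector, rad) and "tvec" (3), from world to camera coordinates, as OpenCV has them. Camera axes: x right, y down, z forward; pixel columns grow to the right and rows downward; lengths in m; the calibration is good to about 2 mm. A picture is of the moment at which its call begins.
- manip.sign_off(): hands the job in, once; it reports no verdict.
The state is a dict: "clock": time; "qpos": joint angles; "qd": joint speeds; "effort": joint torques, N m; "position": TCP position; "ee_rot": TCP orientation; "contact_force": force on the tool from outside, world axes, zero at the start; "moment": the same for the moment, N m; "width": finger opening in m.
Only numpy, scipy, OpenCV 4.12 (cv2) and the standard library are available. Lean on these libraries where they do the work, as an engineer would, in place of code of your own. Each camera call takes 0.05 s, during which the arm holds its last target. There are 200 camera calls.

TASK

Record a short test clip from the white eyeball camera: press the red record key on the camera tester, then point at that camera's lens from just above, with the fingertips two or three centimetres off the glass, and stay there for at least two seconds, then press the white stop key and move clear of the bench things. Do not touch the camera itself, press no other key, and leave everything else on the bench where it is.

Things in the scene. Friction and masses are not known exactly. Their poses are not given: they have to be found in the camera images.
- tester: the camera tester: a flat dark box with yellow rubber corners and a 7-inch screen facing up, 170 mm (its x) by 250 mm (its y) by 36 mm high, lying fixed on the bench. Origin at the centre of the underside, z up. Its four keys stand in one row along its y axis, at x = -55 mm (the edge nearest the robot), 45 mm apart: red round record key at y = +67.5 mm, two black round keys at y = +22.5 and -22.5 mm, white square stop key with a small black square on it at y = -67.5 mm
- rec_top (a point): centre of the top face of the red record key, 18 mm across, 44 mm above the bench when up, standing 8 mm proud of the tester's face; it goes straight down with the key
- rec_key (a joint): travel of the red record key in m: 0 up, 0.004 fully down; it starts to move at 1.5 N, is fully down at 4.5 N, springs back when let go, and counts as pressed beyond 0.0025
- stop_top (a point): centre of the top face of the white square stop key, 18 mm wide, 44 mm above the bench when up, standing 8 mm proud of the tester's face; it goes straight down with the key
- stop_key (a joint): travel of the white stop key in m, like the record key
- menu_key (a joint): travel of the black key beside the record key (tester y = +22.5 mm), in m; not to be pressed
- back_key (a joint): travel of the black key beside the stop key (tester y = -22.5 mm), in m; not to be pressed
- white_eyeball: the white eyeball camera: a white ball turned straight up in a white round base, 70.5 mm high in all, with a black front window 49 mm across on top and the lens at its centre; loose, about 0.4 kg; the camera stands on its flat round base (100 mm across); origin at the centre of the underside, z up
- white_lens (a point): centre of the lens glass of the white eyeball camera, the topmost point, on the camera's axis 70.5 mm above its underside; the glass is 17 mm across
- black_eyeball: another camera of the same shape and size, all black; the camera stands on its flat round base (100 mm across); origin at the centre of the underside, z up
- dome: a white dome camera with a smoked bubble, 60 mm high; the camera stands on its flat round base (100 mm across); origin at the centre of the underside, z up
- bullet: a white bullet camera on its round foot (84 mm across), its tube 180 mm long along its x axis, 118 mm high; origin at the centre of the foot's underside
- phone: a dark phone lying flat, 150 (x) by 72 (y) by 9 mm; origin at the centre of its underside
- screwdriver: a yellow-handled screwdriver, 170 mm long, lying along its x axis
- pen_pot: a purple pot of pens, 72 mm across, 140 mm high with the pens; origin at the centre of its underside
- screw_tray: a grey screw tray with four compartments, 100 by 80 by 28 mm; origin at the centre of its underside
Not all that is in view belongs to the job. What is shaped like the white_eyeball but turquoise or yellow is not meant.

How it is judged:
By the outcome, as a careful person would: the job done as asked, in the order asked, and still so for the second after the job is handed in, with the robot touching nothing.
It also fails if it takes over 58 s, if anything falls off the work surface, if the arm or the gripper's body presses on something with over 40 N, if the wrist force passes 120 N, or if a joint passes its speed limit or range.

## Working session

There is one attempt and no reset: what is moved stays moved. The work goes in short steps, Python scripts to look and compute and a shell command to move; the robot and the scene stay as the last step left them, time stands still between calls to the robot, and variables do not carry over. Pictures are saved under pics/ and viewed, about 8 in all and at most 12, crops included, and the job is handed in when it is done.

```bash
mkdir -p pics; cat > h.py <<'E'
import numpy as np, cv2
from rig import manip
def grab(n):
    d=manip.get_image(n); R=cv2.Rodrigues(np.array(d["rvec"],float))[0]; t=np.array(d["tvec"],float).ravel()
    return d["pixels"],d["depth"],np.array(d["intrinsics"],float),R,t
def ray(u,v,z,K,R,t):
    c=-R.T@t; r=R.T@np.linalg.solve(K,[u,v,1]); return c+r*(z-c[2])/r[2]
def pt(u,v,dep,K,R,t):
    return R.T@(np.linalg.solve(K,[u,v,1])*dep-t)
def tool(s): 
    from scipy.spatial.transform import Rotation as Ro
    return Ro.from_quat(s["ee_rot"],scalar_first=True).as_matrix()
E
python3 - <<'E'
from h import *
for n in("top","scene"):
    p,d,K,R,t=grab(n); cv2.imwrite(f"pics/{n}0.png",p); print(n,-R.T@t,K[0,0]); np.savez(n+"0.npz",p=p,d=d,K=K,R=R,t=t)
s=manip.get_state(); print(s); print(tool(s).round(3))
E
```

```text
top [0.45334952 0.04380688 1.62686238] 538.0246242576876
scene [1.32442532 0.35776963 0.73462568] 383.99244439052296
{'clock': 0.1, 'qpos': array([-1.24599849e+00,  2.76519871e-01,  1.50602187e+00, -1.92563517e-05,
        1.36071188e+00, -1.20996985e-01]), 'qd': array([-0.00015589, -0.00240386, -0.00412222,  0.00046839,  0.00111974,
        0.00133043]), 'effort': array([ 8.55378621e-04, -4.17702556e+01, -2.46405137e+01, -2.59751632e-04,
        5.86350186e-03,  1.06985925e-05]), 'position': array([ 0.2477605 , -0.51834647,  0.23052689]), 'ee_rot': array([-0.15572821, -0.68954679, -0.15689525,  0.68967951]), 'contact_force': array([-0.19116177, -0.16500144,  0.03050927]), 'moment': array([0.01397576, 0.03956201, 0.01337224]), 'width': 0.08527265324140375}
[[-0.001  0.431 -0.902]
 [ 0.002 -0.902 -0.431]
 [-1.    -0.002 -0.   ]]
```

View pics/top0.png

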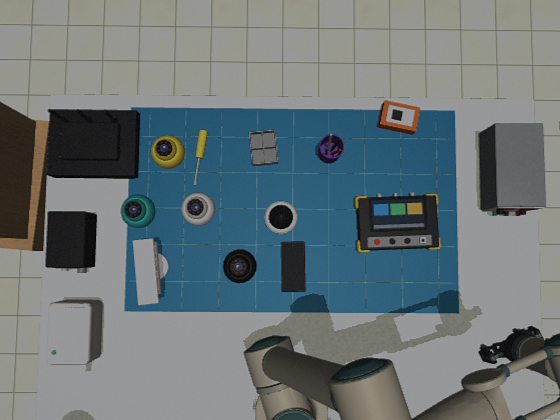

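View pics/scene0.png

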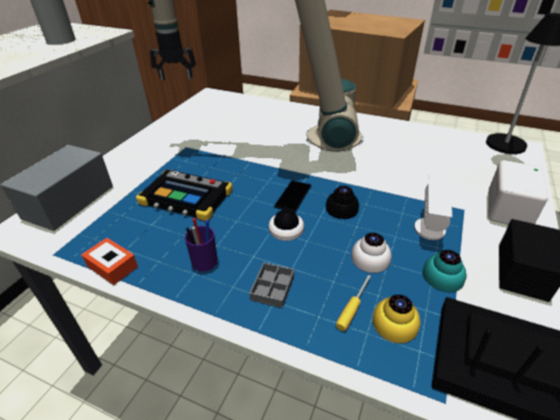

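The top view shows these candidates for the camera:
- (198,208): white ball with a black window and a raised lens.
- (281,217): white base with a smooth smoked bubble, so this is the dome.
- (137,211) turquoise, (167,151) yellow and (240,266) black: wrong colours.

The one that fits is (198,208), which is at (372,252) in the scene view. The tester is at (398,222), with the red key near (377,242) and the white stop key near (423,240). Next I'll measure these and confirm with one enlarged crop.

```bash
python3 - <<'E'
from h import *
z=np.load("top0.npz");p,d,K,R,t=[z[k] for k in"pdKRt"]
hsv=cv2.cvtColor(p,cv2.COLOR_BGR2HSV)
def blobs(m,x0,y0,x1,y1,zz,mn=8):
    mm=np.zeros_like(m);mm[y0:y1,x0:x1]=m[y0:y1,x0:x1]
    n,l,s,c=cv2.connectedComponentsWithStats(mm)
    for i in range(1,n):
        if s[i,4]>=mn: print(s[i],c[i].round(1),ray(*c[i],zz,K,R,t).round(4), np.median(d[l==i]))
red=((hsv[...,0]<8)|(hsv[...,0]>172))&(hsv[...,1]>120)&(hsv[...,2]>80)
print("red");blobs(red.astype(np.uint8),355,230,440,252,.044)
wh=(hsv[...,1]<60)&(hsv[...,2]>150)
print("stop");blobs(wh.astype(np.uint8),410,230,436,250,.044)
ye=(hsv[...,0]>20)&(hsv[...,0]<35)&(hsv[...,1]>120)&(hsv[...,2]>100)
print("yellow corners");blobs(ye.astype(np.uint8),350,188,445,256,.036,5)
ca=(hsv[...,1]<70)&(hsv[...,2]>90)
print("cam white");blobs(ca.astype(np.uint8),178,188,220,228,.03,50)
dk=hsv[...,2]<75
print("window");blobs((dk&~(hsv[...,1]>150)).astype(np.uint8),183,195,215,222,.06,20)
def hts(u,v):print(u,v,pt(u,v,d[v,u],K,R,t).round(4))
for u,v in[(195,207),(194,208),(196,208),(198,208),(200,222),(281,217),(377,242),(423,240)]:hts(u,v)
a=cv2.resize(p[180:240,165:305],None,fx=5,fy=5,interpolation=3)
b=cv2.resize(p[185:260,345:450],None,fx=5,fy=5,interpolation=3)
z=np.load("scene0.npz");q=z["p"];c=cv2.resize(q[200:280,260:420],None,fx=3,fy=3,interpolation=3)
H=np.zeros((600,800,3),np.uint8); H[:300,:700]=a; H[300:540,:480]=c; bb=cv2.resize(b,(315,225));H[305:530,482:797]=bb
cv2.imwrite("pics/crop1.png",H)
E
```

```text
red
[375 239   5   6  26] [377.  241.5] [ 0.5012 -0.2478  0.044 ] 1.584963
stop
yellow corners
[426 194  12  11  27] [434.2 197.2] [ 0.6347 -0.4214  0.036 ] 1.6103822
[355 196  12  12  48] [358.4 199.5] [ 0.6259 -0.1949  0.036 ] 1.6066158
[407 203  16  11 165] [414.1 208. ] [ 0.6018 -0.3608  0.036 ] 1.6000884
[429 238  12  12  33] [435.9 246.2] [ 0.4886 -0.4238  0.036 ] 1.5983179
[357 240  13  12  44] [360.9 247.8] [ 0.4825 -0.2015  0.036 ] 1.593221
cam white
[181 193  33  32 600] [198. 209.] [0.5947 0.2823 0.03  ] 1.5910747
window
[187 199  17  17 188] [194.9 206.7] [0.5988 0.2871 0.06  ] 1.5612588
195 207 [0.5966 0.2845 0.074 ]
194 208 [0.5945 0.2887 0.0656]
196 208 [0.594  0.282  0.0712]
198 208 [0.5945 0.2769 0.0665]
200 222 [0.5555 0.2745 0.0382]
281 217 [0.5699 0.0355 0.0665]
377 242 [ 0.4997 -0.2476  0.0447]
423 240 [ 0.5067 -0.3847  0.0401]
```

View pics/crop1.png

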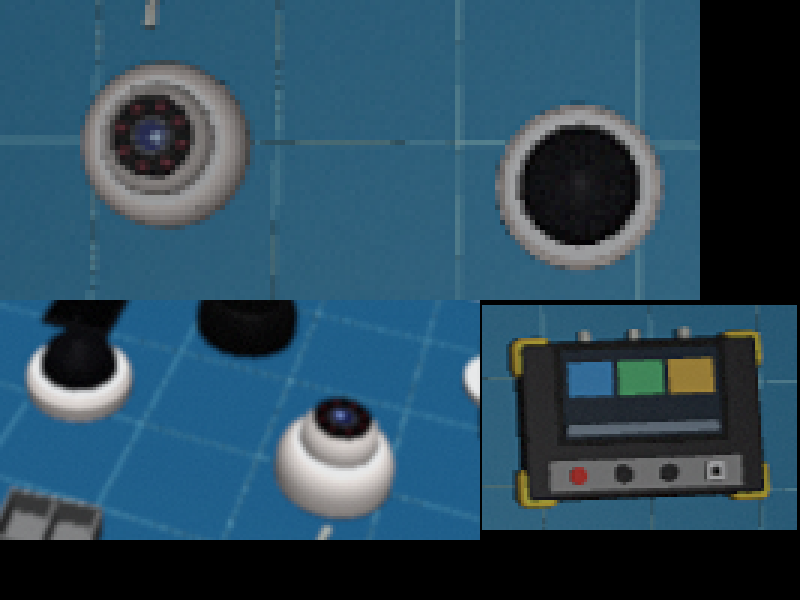

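The crop confirms that the camera at (198,208) is the white eyeball: a white ball with a black ringed window and a bluish lens at about (195.5,207). The other white one has a smooth smoked bubble, so it is the dome. Depth puts the lens top at 0.071–0.074 and the red key at 0.0447, which agree with the given heights. The stop key is at about (423,240), 137 mm from the red key by depth against a nominal 135 mm.

Next I shut the fingers and go above the red key.

```bash
python3 -m creep '{"delta_pos":[[0,-1.35,-3.45],[0,-2.7,-6.9],[0,-4,-10.3],[1,-5.4,-13.8],[3,-6.7,-17.2],[5,-8.1,-20.7],[7,-9.4,-24.1],[9,-10.8,-27.6],[11,-12.1,-31],[11,-13.4,-34.5]],"dr":[[0,0,0],[0,0,0],[0,0,0],[0,0,0],[0,0,0],[0,0,0],[0,0,0],[0,0,0],[0,0,0],[0,0,0]]}' -1 30
python3 - <<'E'
from h import *
z=np.load("top0.npz");K,R,t=[z[k] for k in"KRt"]
stop=ray(423,240,.044,K,R,t);lens=ray(195.3,207,.0705,K,R,t)
z=np.load("scene0.npz");K2,R2,t2=[z[k] for k in"KRt"]
P=cv2.triangulatePoints(K@np.c_[R*0+np.load("top0.npz")["R"],np.load("top0.npz")["t"]],K2@np.c_[R2,t2],np.array([[195.3],[207.]]),np.array([[260+342/3],[200+(416-300)/3]]))
print("stop",stop,"lens",lens,"tri",(P[:3]/P[3]).ravel())
s=manip.get_state();T=tool(s);p=s["position"]
print(p,T.round(3),"cm to rec",(T.T@(np.array([.5012,-.2478,.055])-p)*100).round(2),s["contact_force"],s["width"])
E
```

```text
clock: 1.1
position: [0.5001, -0.2466, 0.118]
ee_rot: [-0.155, -0.688, -0.158, 0.691]
contact_force: [0.1, -0.5, 0.1]
width: -0.0002
stop [ 0.50653592 -0.38365032  0.044     ] lens [0.59695019 0.28422894 0.0705    ] tri [0.5966774  0.28419607 0.07273904]
[ 0.50010638 -0.24657067  0.11804041] [[-0.006  0.431 -0.902]
 [ 0.004 -0.902 -0.431]
 [-1.    -0.006  0.004]] cm to rec [ 6.3   0.19 -0.07] [ 0.11294508 -0.47994297  0.07453713] -0.0001944140743532193
```

```bash
python3 -m creep '{"delta_pos":[[2,0.1,0],[4,0.1,0],[5.8,0.1,0],[6.3,0.1,0],[6.3,0.1,0],[6.3,0.1,0]],"dr":[[0,0,0],[0,0,0],[0,0,0],[0,0,0],[0,0,0],[0,0,0]]}'
python3 - <<'E'
from h import *
out=[]
for n in("top","scene"):
    p,d,K,R,t=grab(n)
    for P in([.501,-.248,.044],):
        u=cv2.projectPoints(np.array([P]),R,t,K,None)[0].ravel();x,y=u.astype(int);print(n,u)
    x=max(x,40);y=max(y,40);out.append(cv2.resize(p[y-40:y+40,x-40:x+40],(390,390),interpolation=3))
cv2.imwrite("pics/rec.png",np.hstack(out))
s=manip.get_state();print(s["position"],s["contact_force"])
E
```

```text
clock: 1.7
position: [0.5023, -0.2505, 0.0589]
ee_rot: [0.157, 0.69, 0.156, -0.689]
contact_force: [0.4, -0.4, -0.2]
width: 0.0003
top [377.08319237 241.58136992]
scene [211.57918486 181.53684474]
[ 0.50247702 -0.25066657  0.05932732] [ 0.51813866 -0.17026943  0.18934024]
```

View pics/rec.png

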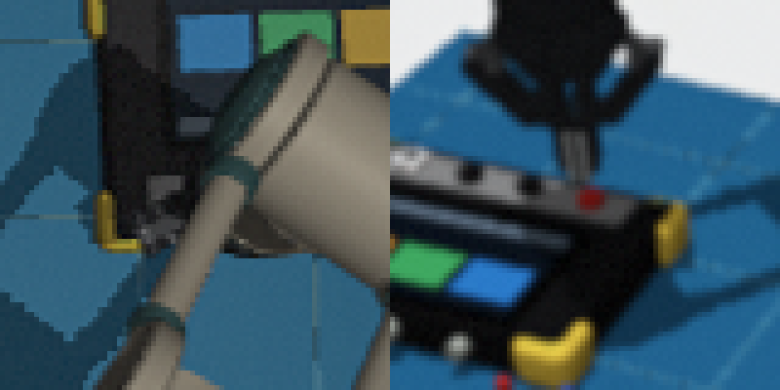

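The scene crop shows the shut fingertips about 15 mm above the red key at crop (590,197). They sit slightly towards the black key, so I shift 3 mm back and go down in small steps.

```bash
python3 -m creep '{"delta_pos":[[0,-0.3,0],[0.6,-0.3,0],[1.0,-0.3,0],[1.2,-0.3,0],[1.2,-0.3,0]],"dr":[[0,0,0],[0,0,0],[0,0,0],[0,0,0],[0,0,0]]}'; python3 -m creep '{"delta_pos":[[0.1,0,0],[0.2,0,0],[0.2,0,0]],"dr":[[0,0,0],[0,0,0],[0,0,0]]}'
```

```text
clock: 2.3
position: [0.5003, -0.2472, 0.0458]
ee_rot: [-0.156, -0.689, -0.157, 0.69]
contact_force: [0.3, 0.5, -0.8]
width: -0.0002
clock: 2.6
position: [0.5006, -0.2474, 0.0442]
ee_rot: [-0.156, -0.69, -0.156, 0.69]
contact_force: [-1.1, -0.4, -0.2]
width: -0.0002
```

```bash
python3 -m creep '{"delta_pos":[[0.1,0,0],[0.2,0,0],[0.2,0,0],[0.2,0,0]],"dr":[[0,0,0],[0,0,0],[0,0,0],[0,0,0]]}'; python3 -m creep '{"delta_pos":[[0.1,0,0],[0.15,0,0],[0.15,0,0]],"dr":[[0,0,0],[0,0,0],[0,0,0]]}'
```

```text
clock: 3.0
position: [0.5006, -0.2475, 0.0425]
ee_rot: [0.156, 0.69, 0.156, -0.69]
contact_force: [-0.3, 1.2, 3.2]
width: -0.0004
clock: 3.3
position: [0.5007, -0.2474, 0.0409]
ee_rot: [0.156, 0.69, 0.156, -0.69]
contact_force: [-0.7, 1.3, 3.5]
width: 0.0001
```

```bash
python3 -m creep '{"delta_pos":[[0.1,0,0],[0.15,0,0],[0.15,0,0],[0.15,0,0]],"dr":[[0,0,0],[0,0,0],[0,0,0],[0,0,0]]}'
```

```text
clock: 3.7
position: [0.5007, -0.2474, 0.04]
ee_rot: [0.156, 0.69, 0.156, -0.689]
contact_force: [-1.6, 1.8, 8.2]
width: -0.0
```

Force is 8.2 N, above the 4.5 N needed, with the tip at z = 0.040, so the record key was fully down. I lift off and travel to the lens at z ≈ 0.16.

```bash
python3 -m creep '{"delta_pos":[[-2,0,0],[-5,0,0],[-9,0,0],[-12,0,0],[-12,-2.7,-2],[-12,-5.5,-4],[-12,-8.2,-6],[-12,-11,-8],[-12,-13.7,-10],[-12,-16.4,-12]],"dr":[[0,0,0],[0,0,0],[0,0,0],[0,0,0],[0,0,0],[0,0,0],[0,0,0],[0,0,0],[0,0,0],[0,0,0]]}'; python3 -m creep '{"delta_pos":[[0,-2.7,-2],[0,-5.5,-4],[0,-8.2,-6],[0,-11,-8],[0,-13.7,-10],[0,-16.4,-12],[0,-19.2,-14],[0,-21.9,-16],[0,-24.6,-18],[0,-27.4,-19.6]],"dr":[[0,0,0],[0,0,0],[0,0,0],[0,0,0],[0,0,0],[0,0,0],[0,0,0],[0,0,0],[0,0,0],[0,0,0]]}';  python3 -m creep '{"delta_pos":[[0,0,0],[0,0,0]],"dr":[[0,0,0],[0,0,0]]}'
python3 - <<'E'
from h import *
s=manip.get_state();T=tool(s);p=s["position"]
print(T.round(3),"cm to go",(T.T@(np.array([.5965,.284,.0955])-p)*100).round(2))
E
```

```text
clock: 4.7
position: [0.5381, -0.0463, 0.1587]
ee_rot: [-0.156, -0.689, -0.156, 0.69]
contact_force: [-0.3, 0.0, 0.6]
width: 0.0001
clock: 5.7
position: [0.5972, 0.2855, 0.1583]
ee_rot: [-0.156, -0.689, -0.156, 0.69]
contact_force: [0.5, 0.5, -0.2]
width: 0.0
clock: 5.9
position: [0.5964, 0.2844, 0.1582]
ee_rot: [-0.157, -0.689, -0.157, 0.69]
contact_force: [-0.1, -0.0, 0.1]
width: 0.0001
[[-0.001  0.433 -0.902]
 [-0.001 -0.902 -0.433]
 [-1.     0.001  0.002]] cm to go [ 6.27  0.04 -0.  ]
```

```bash
python3 -m creep '{"delta_pos":[[2,0,0],[4,0,0],[5.5,0,0],[6.2,0,0],[6.2,0,0],[6.2,0,0],[6.2,0,0]],"dr":[[0,0,0],[0,0,0],[0,0,0],[0,0,0],[0,0,0],[0,0,0],[0,0,0]]}'
python3 - <<'E'
from h import *
p,d,K,R,t=grab("scene")
for P in([.5965,.284,.0705],[.5965,.284,.0955]):print(cv2.projectPoints(np.array([P]),R,t,K,None)[0].ravel())
cv2.imwrite("pics/lens.png",cv2.resize(p[180:290,310:440],None,fx=5,fy=5,interpolation=3))
print(manip.get_state()["position"])
E
```

```text
clock: 6.6
position: [0.5976, 0.284, 0.0984]
ee_rot: [0.156, 0.69, 0.156, -0.689]
contact_force: [-0.3, 1.2, 0.1]
width: 0.0001
[373.56668889 239.25366516]
[374.94759573 231.84065947]
[0.59752673 0.28408219 0.09834931]
```

View pics/lens.png

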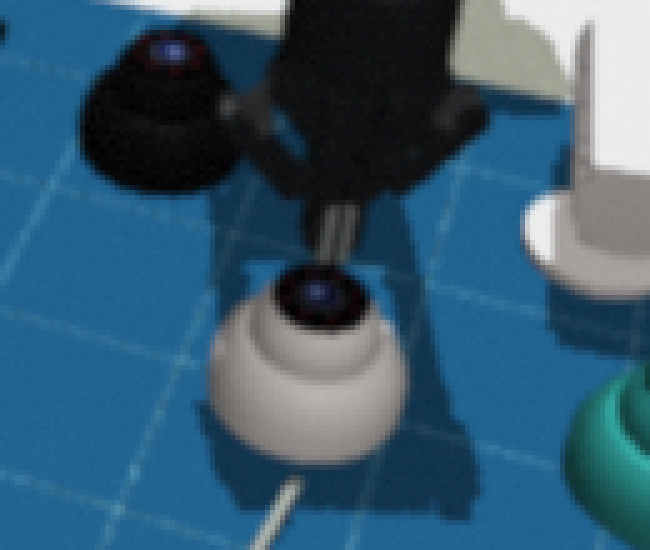

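The fingertips at scene pixel (376.6,232) are directly above the lens at (373.6,238.4), with a small gap and no contact. I hold here for about 3 s.

```bash
python3 -m creep '{"delta_pos":[[0.1,0,0],[0.1,0,0],[0.1,0,0],[0.1,0,0],[0.1,0,0],[0.1,0,0],[0.1,0,0],[0.1,0,0],[0.1,0,0],[0.1,0,0]],"dr":[[0,0,0],[0,0,0],[0,0,0],[0,0,0],[0,0,0],[0,0,0],[0,0,0],[0,0,0],[0,0,0],[0,0,0]]}'
for i in 1 2; do python3 -m creep '{"delta_pos":[[0,0,0],[0,0,0],[0,0,0],[0,0,0],[0,0,0],[0,0,0],[0,0,0],[0,0,0],[0,0,0],[0,0,0]],"dr":[[0,0,0],[0,0,0],[0,0,0],[0,0,0],[0,0,0],[0,0,0],[0,0,0],[0,0,0],[0,0,0],[0,0,0]]}'; done
```

```text
clock: 7.65
position: [0.5968, 0.2841, 0.0962]
ee_rot: [-0.156, -0.69, -0.156, 0.69]
contact_force: [-0.1, -0.3, 0.6]
width: -0.0002
clock: 8.65
position: [0.5968, 0.284, 0.0963]
ee_rot: [0.156, 0.69, 0.156, -0.69]
contact_force: [0.4, -0.6, 0.3]
width: 0.0001
clock: 9.65
position: [0.5968, 0.2841, 0.0963]
ee_rot: [0.156, 0.69, 0.156, -0.69]
contact_force: [0.7, 0.3, 0.1]
width: -0.0
```

Held at 25.8 mm off the glass for 3 s with no contact. Now to the stop key, up and across.

```bash
python3 -m creep '{"delta_pos":[[-3,0,0],[-7,0,0],[-7,2.8,1.85],[-7,5.6,3.7],[-7,8.4,5.5],[-7,11.3,7.4],[-7,14.1,9.2],[-7,16.9,11.1],[-7,19.7,12.9],[-7,22.5,14.8]],"dr":[[0,0,0],[0,0,0],[0,0,0],[0,0,0],[0,0,0],[0,0,0],[0,0,0],[0,0,0],[0,0,0],[0,0,0]]}'; python3 -m creep '{"delta_pos":[[0,2.8,1.85],[0,5.6,3.7],[0,8.4,5.5],[0,11.3,7.4],[0,14.1,9.2],[0,16.9,11.1],[0,19.7,12.9],[0,22.5,14.8],[0,25.3,16.7],[0,28.2,18.5]],"dr":[[0,0,0],[0,0,0],[0,0,0],[0,0,0],[0,0,0],[0,0,0],[0,0,0],[0,0,0],[0,0,0],[0,0,0]]}';  python3 -m creep '{"delta_pos":[[0,2.8,1.85],[0,5.6,3.7],[0,5.6,3.7],[3,5.6,3.7],[6,5.6,3.7],[9,5.6,3.7],[10.5,5.6,3.7],[10.5,5.6,3.7],[10.5,5.6,3.7],[10.5,5.6,3.7]],"dr":[[0,0,0],[0,0,0],[0,0,0],[0,0,0],[0,0,0],[0,0,0],[0,0,0],[0,0,0],[0,0,0],[0,0,0]]}'
python3 - <<'E'
from h import *
p,d,K,R,t=grab("scene")
u=cv2.projectPoints(np.array([[.506,-.3835,.044]]),R,t,K,None)[0].ravel();print(u);x,y=u.astype(int)
cv2.imwrite("pics/stop.png",cv2.resize(p[y-40:y+40,x-50:x+50],None,fx=5,fy=5,interpolation=3))
s=manip.get_state();T=tool(s);q=s["position"]
print(q,"cm to go",(T.T@(np.array([.506,-.3835,.046])-q)*100).round(2))
E
```

```text
clock: 10.65
position: [0.5601, 0.016, 0.1665]
ee_rot: [0.156, 0.69, 0.156, -0.689]
contact_force: [0.3, 0.1, -0.5]
width: 0.0003
clock: 11.65
position: [0.5145, -0.3183, 0.1665]
ee_rot: [0.156, 0.69, 0.156, -0.69]
contact_force: [0.1, 0.0, -0.7]
width: -0.0003
clock: 12.65
position: [0.5067, -0.3839, 0.0628]
ee_rot: [0.157, 0.69, 0.156, -0.689]
contact_force: [0.4, 0.3, 0.1]
width: -0.0002
[174.87475284 173.32074493]
[ 0.50666682 -0.38399692  0.06289927] cm to go [ 1.69 -0.08  0.04]
```

View pics/stop.png

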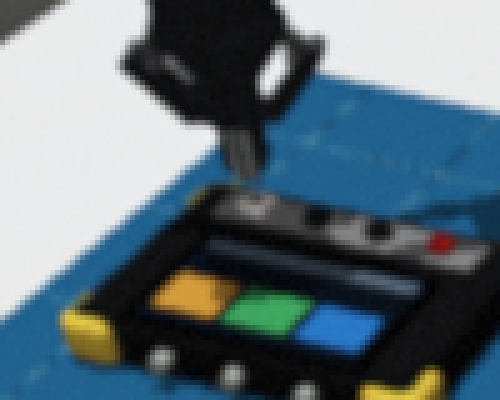

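The shut fingertips are just above the white stop key at crop (257,203), clear of the black key at (318,216). I press the same way as before.

```bash
python3 -m creep '{"delta_pos":[[0.7,0,0],[1.3,0,0],[1.7,0,0],[1.9,0,0],[2.0,0,0],[2.0,0,0]],"dr":[[0,0,0],[0,0,0],[0,0,0],[0,0,0],[0,0,0],[0,0,0]]}'; python3 -m creep '{"delta_pos":[[0.1,0,0],[0.2,0,0],[0.3,0,0],[0.3,0,0],[0.3,0,0]],"dr":[[0,0,0],[0,0,0],[0,0,0],[0,0,0],[0,0,0]]}'
```

```text
clock: 13.3
position: [0.5055, -0.3832, 0.0414]
ee_rot: [-0.156, -0.689, -0.156, 0.69]
contact_force: [-1.2, 0.7, 3.5]
width: -0.0003
clock: 13.8
position: [0.5055, -0.3833, 0.04]
ee_rot: [0.156, 0.69, 0.156, -0.69]
contact_force: [-2.8, 2.2, 10.9]
width: 0.0001
```

10.9 N at z = 0.040, so the stop key was fully down. I lift off and move clear, back to the start side.

```bash
python3 -m creep '{"delta_pos":[[-2,0,0],[-5,0,0],[-9,0,0],[-13,0,0],[-16,0,0],[-19,0,4],[-19,0,8],[-19,0.5,12],[-19,0.5,16],[-19,1,20]],"dr":[[0,0,0],[0,0,0],[0,0,0],[0,0,0],[0,0,0],[0,0,0],[0,0,0],[0,0,0],[0,0,0],[0,0,0]]}'; python3 -m creep '{"delta_pos":[[0,0,3],[0,0,6],[0,0,8],[0,0,9],[0,0,9],[0,0,9],[0,0,9]],"dr":[[0,0,0],[0,0,0],[0,0,0],[0,0,0],[0,0,0],[0,0,0],[0,0,0]]}'
python3 - <<'E'
from h import *
for n in("top","scene"):
    p,d,K,R,t=grab(n); o=np.load(n+"0.npz")["p"]
    df=(cv2.absdiff(p,o).max(2)>50).astype(np.uint8); k,l,s,c=cv2.connectedComponentsWithStats(df)
    print(n,[s[i].tolist() for i in range(1,k) if s[i,4]>12])
    if n=="top": cv2.imwrite("pics/end.png",p)
print(manip.get_state()["contact_force"])
E
```

```text
clock: 14.8
position: [0.3283, -0.4792, 0.2282]
ee_rot: [0.157, 0.69, 0.156, -0.689]
contact_force: [-0.2, -1.5, -0.6]
width: 0.0
clock: 15.5
position: [0.2495, -0.5171, 0.2283]
ee_rot: [0.157, 0.69, 0.157, -0.689]
contact_force: [-0.4, 0.5, 0.3]
width: 0.0001
top [[527, 326, 16, 13, 83], [478, 328, 46, 36, 350], [548, 332, 12, 7, 24], [532, 355, 15, 9, 19], [495, 363, 7, 5, 13], [460, 368, 26, 17, 36], [556, 382, 4, 13, 17], [450, 386, 14, 10, 20], [426, 396, 23, 14, 23], [522, 396, 38, 20, 58], [513, 414, 7, 6, 13]]
scene [[151, 51, 8, 18, 42], [192, 56, 3, 10, 19], [163, 64, 21, 17, 132]]
[-0.02734855 -0.11680125  0.01514045]
```

View pics/end.png

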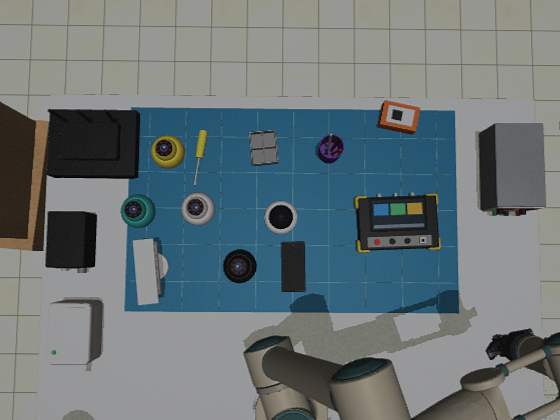

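The end picture matches the first one. The only differences are the arm and gripper at the lower right and their shadow; nothing on the mat has moved.

```bash
python3 -c "
from rig import manip; print(manip.sign_off())"
```

```text
the job is handed in; nothing more can be done
None
```

The clip was recorded in the order asked, and I handed the job in at about 15.6 s of the 58 s allowed. I did not read the key travel directly; I judged both presses by force and fingertip height.

- **Record key:** pressed once, with 8.2 N at fingertip height 40 mm. That is above the 4.5 N needed and matches the key's 4 mm of travel.
- **Pointing at the lens:** held above the white eyeball's lens for 3 s, about 26 mm off the glass. The force stayed at noise level, so there was no contact.
- **Stop key:** pressed once, with 10.9 N at fingertip height 40 mm. The fingers then moved clear, back to the start position.

**Last checks:** the before and after pictures from both cameras differ only at the arm, so nothing on the bench moved. The contact force at the end was about zero. The two lens height measurements, 71–74 mm by depth and 72.7 mm from two views, were within about 3 mm of the given 70.5 mm. Readings taken straight after a move were 2 to 4 mm high until the arm settled; no check failed.

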